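Drift the lamp foot into line and bolt it down

TASK

The bench lamp's foot is held on its riser by one nut, but the bolt holes at its other end do not line up. Take the tapered drift, find the riser's hole through the foot's hole and drive the drift down until its shoulder sits on the foot, so that the holes come into line. Then swap it for the socket-head cap screw: drop the screw in until its head sits flat on the foot, and leave the drift standing in its wooden block again, without disturbing anything else on the bench.

Things in the scene. Friction and masses are not known exactly. Their poses are not given: they have to be found in the camera images.
- foot_hole (a point): Centre of the foot's empty bolt hole, on its top face; axes as foot. 14 mm across, right through. The riser's equal hole below is out of line: its centre lies 6.3 to 7.7 mm off to one side or the other (foot's +y or -y) and up to 2 mm either way along x; which is not given, only a sliver shows down the hole. Elsewhere in it a thin tool lands on the riser's top, 8 mm below this point.
- foot: Lamp foot: bare steel plate 150 x 50 x 8 mm flat on the riser. Origin on its underside at its slot, which a stud passes (6 mm play along x); x runs along the plate to the empty hole 100 mm away (the plate ends 25 mm beyond), z up. It cannot lift or tilt; pushed at the hole with 5 to 7 N it swings and slides flat under the snug nut and stays where left.
- foot_socket (a point): Top centre of the lamp's socket on the foot, 52 mm before the hole, 38 mm above the plate's top; 32 mm across (44 at its root), a small black screw reaches 31 mm out on its -y side. The other end's stud with nut and washer stands 17 mm over the plate. Below: the riser, a grey folded-steel bridge 190 x 70 mm, 55 mm high, top 6 mm thick, open below (49 mm clear), with flanges on the bench.
- drift: Tapered alignment drift of bright steel, 190 g, upright in one hole of the tool block; the only tool there without a plastic handle. Origin on its axis at the shoulder, z to its struck end. Above the shoulder a round knurled body 19 mm across, 68 mm long; below, 16.5 mm of parallel shank 13.2 mm across, then a taper to a blunt 5 mm tip 50 mm below the shoulder.
- tool_block: Light wooden block 140 (x) x 50 (y) x 60 mm high, fixed on the bench; origin at the centre of its underside. Three 15 mm holes through it at x = -45, 0 and +45 mm hold the drift and two stubby drivers by their shoulders, in any order; the drift's shoulder rests on the block's top.
- bolt: The foot's bolt: an M12 socket-head cap screw of bright steel, hanging upright in one of the three holes of the bolt block; head a plain cylinder 18 mm across and 12 mm high with a socket in its top, shank 12 mm across and 40 mm long with a 2.5 mm chamfer at its end. Origin on its axis at the underside of the head, z up. 65 g.
- bolt_block: Grey plastic block 120 (x) x 45 (y) x 50 mm high, fixed on the bench; origin at the centre of its underside. Three 14.5 mm holes at x = -40, 0 and +40 mm hold the cap screw, a coach bolt and an eye bolt by their heads, in any order.
- nutdriver: Bystander in the tool block: stubby driver, black handle 26 mm across and 66 mm tall, shaft 11 mm across; origin at the handle's foot.
- screwdriver: Bystander in the tool block: stubby driver, black handle 26 mm across and 66 mm tall, shaft 7 mm across; origin at the handle's foot.
- coachbolt: Bystander in the bolt block: bolt with a shallow domed head 27 mm across, 6 mm high; origin under the head.
- eyebolt: Bystander in the bolt block: bolt with an upright ring, top 29 mm above the block; origin under its collar.
- enclosure: Bystander, loose on the bench: die-cast pedal box 112 x 61 x 31 mm with three knobs (40 mm high over them); origin under its centre.
- meter: Bystander, loose on the bench: red hand multimeter lying face up, 150 x 74 x 46 mm; origin under its centre.
- wool_tin: Bystander, loose on the bench: round tin of copper wool, 74 mm across, 36 mm high; origin under its centre.
- solder_spool: Bystander, loose on the bench: upright white spool, 64 mm across, 45 mm high; origin under its centre.
- pliers: Bystander, loose on the bench: orange-handled pliers lying flat, 120 mm long, 14 mm high; origin at the pivot.

How it is judged (in metres and radians):
On the way, in this order (a step that is already met when the one before it is completed fails the run):
1. the drift stands upright in the foot's hole and the riser's hole, driven down until its shoulder is on the foot (within 3 mm) (horizontal distance between drift and foot_hole below 0.003 m and z of drift in the frame of foot_hole below 0.003 m and angle between drift's own z axis and vertical below 0.1 rad), for 0.1 s.
2. the cap screw is through both holes with its head down on the foot (within 3 mm) (horizontal distance between bolt and foot_hole below 0.003 m and z of bolt in the frame of foot_hole below 0.003 m and angle between bolt's own z axis and vertical below 0.08 rad), for 0.2 s.
At the end, for the whole second after the job is handed in: The cap screw stands upright in the foot's hole, centred within 3 mm, its head down on the foot within 3 mm; the drift stands upright in a hole of the tool block, its shoulder within 4 mm of the block's top; screw, drift and foot are at rest (all of step 2 and x of drift in the frame of tool_block between -0.055 and 0.055 m and y of drift in the frame of tool_block between -0.008 and 0.008 m and z of drift in the frame of tool_block between 0.055 and 0.064 m and angle between drift's own z axis and vertical below 0.15 rad and linear speed of each of bolt, drift, foot below 0.02 m/s); the robot touches nothing.
It fails at once if a bystander (a loose thing other than drift, cap screw and foot) is moved by more than 30 mm (distance of any of nutdriver, screwdriver, coachbolt, eyebolt, enclosure, meter, wool_tin, solder_spool, pliers from where it was at the start of the episode above 0.03 m).
It also fails if it takes over 69 s, if anything falls off the work surface, if the arm or the gripper's body presses on something with over 40 N, if the wrist force passes 120 N, or if a joint passes its speed limit or range.

ROBOT

A 6-joint arm with a two-finger parallel gripper is mounted at the origin on the work surface. World frame = base frame: x ahead of the robot, y to its left, z up, the work surface at z = 0. Lengths are in m, angles in degrees, forces in N, time in s.
With the tool pointing down it reaches from about 0.3 to 0.85 m from the base axis. Payload 5.4 kg.
Tool frame: the origin (TCP) lies on the centre line of the jaws, within the pads' length; the fingertips stand bot.tcp_to_tips ahead of it and the grasp point (between the pads) lies 2 mm behind it (bot.tcp_to_tips is the distance from the TCP to the fingertips, in m); z points along the fingers, y is the line along which they close (so a half turn about z gives the same grasp; the last joint's range is limited). The gripper opens to 85 mm and grips with 20 to 120 N. Pads are 22 mm wide; open, the fingers measure 114 mm over their backs; the gripper's body (76 mm by 85 mm) begins 54 mm behind the grasp point. The pads swing forward as they close: fully open they stand 13 mm farther back than shut.
Start: joints at [-79.303, 9.076, 91.501, -0, 79.423, -12.038], TCP at [0.222, -0.53, 0.248] pointing down, gripper open.
Joint ranges: [-166.64, 166.64], [-54.1, 131.32], [10.49, 154.53], [-73.88, 253.88], [9.74, 151.15], [-171.62, 171.62]. Speed limits (degrees/s): [147.25, 147.25, 180, 180, 180, 180].

INTERFACE

Orientations are given as a 3x3 rotation matrix whose columns are the frame's x, y, z axes.
In Python, from rig import bot gives the robot as it stands.
- The arm moves only by the shell command python3 drive.py [FORCE], which reads ROWS from standard input. ROWS is a JSON list that holds a single list of rows (three levels of brackets), with 1 to 12 rows, each of 7 numbers: a rotation vector rx, ry, rz in shares of 120 degrees (1.0 is 120 degrees), then dx, dy, dz in shares of 1 m (1.0 is 1 m), then the finger opening in m; each row shifts and turns the commanded pose from where the row before left it, along the tool's axes as they then stand; what a row does not reach is not made up. A row lasts 1/8 s, in which the tool goes at most 0.0625 m and 10.7 degrees, less where a joint would pass 70% of its speed; a pose out of reach is approached as far as the arm can. The fingers move at their own pace and stop on an object; FORCE is the grip in N (left out, the last holds). Time passes only in rows, so rows that do not move let the fingers close. It prints the time, the measured TCP pose, the force, the opening and the grip force at its end. Input that does not fit is refused with a message, and nothing moves.
- bot.sense(): the state, without advancing time (a new reading comes with each control period).
- bot.read_camera(name): name is "scene" or "top" or "wrist"; returns the picture (480x640x3 uint8, red, green, blue); there is no depth.
- bot.camera_params(name): a dict with "K" (3x3 intrinsics, pixels), "rvec" (rotation vector, rad) and "tvec" (3), from world to camera coordinates, as OpenCV has them; the wrist camera has in their place "T_tool_cam" (4x4, takes a point from camera to tool coordinates, whose origin is the TCP and whose axes are the flange's). Camera axes: x right, y down, z forward; pixel columns grow to the right and rows downward; lengths in m; the calibration is good to about 2 mm. A picture is of the moment at which its call begins: read the wrist's pose just before it. camera_params takes no time and is no camera call.
- bot.close_job(): hands the job in; it is judged then, once.
The state is a dict: "clock": time; "joint_pos": joint angles; "qvel": joint speeds; "joint_torque": joint torques, N m; "tool_pos": TCP position; "ee_rot": TCP orientation; "contact_force": force on the tool from outside, world axes, zero at the start; "torque": the same for the moment, N m; "gripper_width": finger opening in m; "grip_force": force on a finger pad.
Only numpy, scipy, OpenCV 4.12 (cv2) and the standard library are available. Lean on these libraries where they do the work, as an engineer would, in place of code of your own. Each camera call takes 0.05 s, during which the arm holds its last target. There are 200 camera calls.

## Working session

There is one attempt and no reset: what is moved stays moved. The work goes in short steps, Python scripts to look and compute and a shell command to move; the robot and the scene stay as the last step left them, time stands still between calls to the robot, and variables do not carry over. Pictures are saved under pics/ and viewed, at most 10 in all, crops included, and the job is handed in when it is done.

```bash
ls; mkdir -p pics
python3 - <<'E'
from rig import bot
import cv2,numpy as np
np.set_printoptions(precision=4,suppress=True)
s=bot.sense();print(s,bot.tcp_to_tips)
for n in ("scene","top","wrist"):
    im=bot.read_camera(n);cv2.imwrite(f"pics/{n}0.png",im[:,:,::-1]);print(n,bot.camera_params(n))
E
```

```text
drive.py
pics
rig.py
{'clock': 0.0, 'joint_pos': array([-79.3044,   9.1137,  91.5736,   0.0005,  79.4223, -12.0375]), 'qvel': array([ 0.0349,  0.0306,  0.0326, -0.0371,  0.0888, -0.0735]), 'joint_torque': array([ -0.0007, -39.5992, -33.1434,  -0.0002,   0.0083,  -0.    ]), 'tool_pos': array([ 0.2221, -0.5298,  0.2473]), 'ee_rot': array([[ 0.9223,  0.3864, -0.0003],
       [ 0.3864, -0.9223,  0.0019],
       [ 0.0004, -0.0019, -1.    ]]), 'contact_force': array([0.0069, 0.2453, 0.1069]), 'torque': array([ 0.0215,  0.0082, -0.0082]), 'grip_force': 0.0, 'gripper_width': 0.08561487740400553} 0.017
scene {'K': array([[441.2789,   0.    , 322.7879],
       [  0.    , 441.2789, 235.8813],
       [  0.    ,   0.    ,   1.    ]]), 'rvec': array([ 1.6572,  1.6201, -0.8598]), 'tvec': array([ 0.0028, -0.2465,  1.3192])}
top {'K': array([[583.3598,   0.    , 318.2588],
       [  0.    , 583.3598, 243.0734],
       [  0.    ,   0.    ,   1.    ]]), 'rvec': array([ 2.2032, -2.1532,  0.0669]), 'tvec': array([-0.0007,  0.5632,  1.2836])}
wrist {'K': array([[379.8958,   0.    , 319.6604],
       [  0.    , 379.8958, 241.7868],
       [  0.    ,   0.    ,   1.    ]]), 'T_tool_cam': array([[-0.0001, -0.9507, -0.3102,  0.0787],
       [ 1.    , -0.0003,  0.0005, -0.0002],
       [-0.0006, -0.3102,  0.9507, -0.1255],
       [ 0.    ,  0.    ,  0.    ,  1.    ]])}
```

View pics/top0.png

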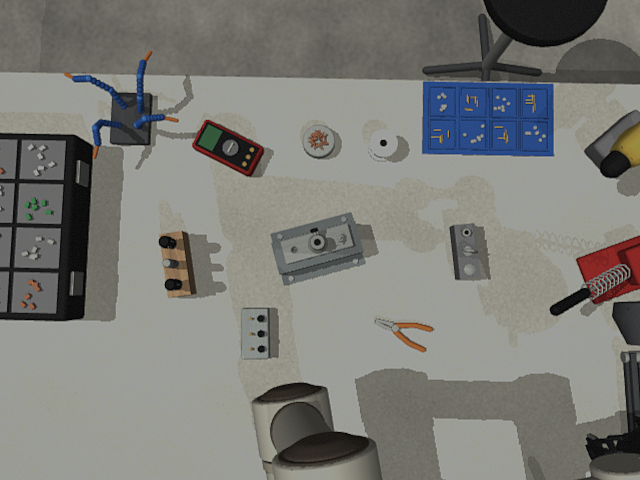

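View pics/scene0.png

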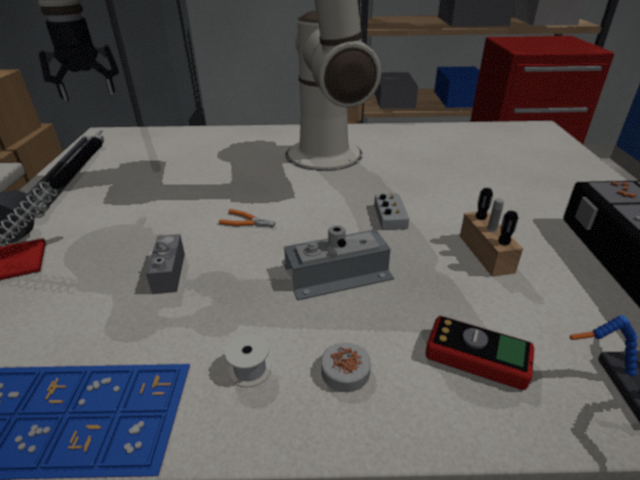

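The top view shows the tool block at about (173,264), with the drift in its middle hole at (171,264). The foot is near (317,245) and the bolt block near (468,252), where the screw seems to be the upper item. The scene view shows the same layout from the far side. I'll enlarge both next.

Run:
```python
import cv2,numpy as np
t=cv2.imread("pics/top0.png");s=cv2.imread("pics/scene0.png")
def c(im,x,y,w,h,f): return cv2.resize(im[y:y+h,x:x+w],(w*f,h*f),interpolation=cv2.INTER_CUBIC)
o=np.zeros((600,800,3),np.uint8)
def put(a,x,y): o[y:y+a.shape[0],x:x+a.shape[1]]=a
put(c(t,270,205,100,75,4),0,0)      # foot top: u=270+X/4 v=205+Y/4
put(c(t,150,225,50,75,4),400,0)
put(c(t,445,215,50,75,4),600,0)
put(c(s,280,220,115,75,4)[:, :400],0,300) # foot scene
put(c(s,460,185,50,75,4),400,300)
put(c(s,140,230,50,70,4),600,300)
cv2.imwrite("pics/crop1.png",o)
```

```text
(no output)
```

View pics/crop1.png

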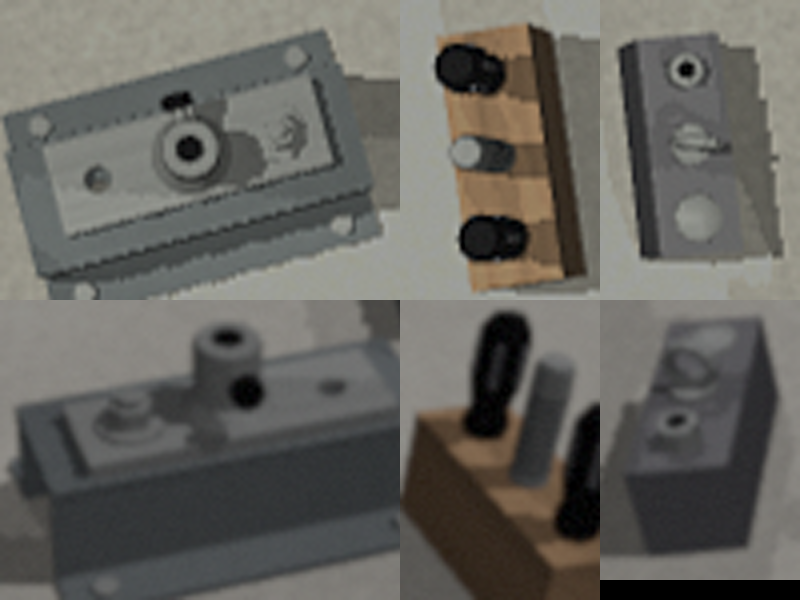

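```bash
cat > h.py <<'E'
from rig import bot
import cv2,numpy as np
np.set_printoptions(precision=4,suppress=True)
def P(n,s=None):
    p=bot.camera_params(n);K=p["K"]
    if n=="wrist":
        s=s or bot.sense();T=np.eye(4);T[:3,:3]=s["ee_rot"];T[:3,3]=s["tool_pos"]
        E=np.linalg.inv(T@p["T_tool_cam"])[:3]
    else: E=np.c_[cv2.Rodrigues(p["rvec"])[0],p["tvec"]]
    return K@E
def tri(Pa,a,Pb,b):
    X=cv2.triangulatePoints(Pa,Pb,np.array(a,float).reshape(2,1),np.array(b,float).reshape(2,1))[:,0];X=X[:3]/X[3]
    e=[np.linalg.norm((Q@np.r_[X,1])[:2]/(Q@np.r_[X,1])[2]-q) for Q,q in((Pa,a),(Pb,b))]
    return X,np.array(e)
def atz(Q,uv,z): # pixel -> world at height z
    A=np.c_[Q[:,0],Q[:,1],-np.r_[uv,1.]];return np.r_[np.linalg.solve(A,-(Q[:,2]*z+Q[:,3]))[:2],z]
def proj(Q,X): q=Q@np.r_[X,1];return q[:2]/q[2]
E
python3 - <<'E'
from h import *
T,S=P("top"),P("scene")
for n,a,b in [("hole",(294.3,249.5),(363.2,241.5)),("socket",(317.2,242),(337.2,229.5)),("drifttop",(166,263.3),(499,200.5)),("screwtop",(466.7,232.3),(159.2,260)),("stud",(342.5,238),(312,320-80))]:
    print(n,*tri(T,a,S,b))
print("block axes", *[atz(T,q,.06) for q in((159,233.5),(168,297.5),(182.5,231),(191.3,294))])
print("bb", *[atz(T,q,.05) for q in((454.5,225.5),(460.5,278.7),(474,224),(480.3,278.7))])
print("drift at block",atz(T,(177,264),.06))
E
```

```text
hole [0.545  0.0638 0.0623] [0.2352 0.4678]
socket [0.5595 0.0138 0.1004] [0.1426 0.2877]
drifttop [0.5066 0.3231 0.1245] [0.1106 0.2003]
screwtop [ 0.5906 -0.3082  0.0619] [0.1647 0.3344]
stud [ 0.5703 -0.0369  0.0858] [1.3764 2.8178]
block axes [0.5733 0.359  0.06  ] [0.435  0.3335 0.06  ] [0.5799 0.3079 0.06  ] [0.4438 0.2833 0.06  ]
bb [ 0.6061 -0.2848  0.05  ] [ 0.4904 -0.2985  0.05  ] [ 0.6104 -0.3272  0.05  ] [ 0.4914 -0.3413  0.05  ]
drift at block [0.5078 0.317  0.06  ]
```

```bash
cat >> h.py <<'E'
def go(xyz,yaw):
    s=bot.sense();R=s["ee_rot"];d=R.T@(np.array(xyz)-s["tool_pos"])
    c=np.degrees(np.arctan2(R[1,0],R[0,0]));print("tool d",d,"len",np.linalg.norm(d),"rz",-((yaw-c+180)%360-180))
E
python3 -c "
from h import *
go([.545,.064,.123+.08],106.2)"
```

```text
tool d [ 0.5273 -0.4229  0.0453] len 0.6774650533587329 rz -83.46602963279508
```

The manual's scale: turns go in shares of 120 degrees. Converting my numbers, -10.6 degrees / 120 = -0.0883.

```bash
echo '[[[0,0,0,0.048,-0.0384,0.004,0.085],[0,0,0,0.048,-0.0384,0.004,0.085],[0,0,0,0.048,-0.0384,0.004,0.085],[0,0,0,0.048,-0.0384,0.004,0.085],[0,0,0,0.048,-0.0384,0.004,0.085],[0,0,0,0.048,-0.0384,0.004,0.085],[0,0,0,0.048,-0.0384,0.004,0.085],[0,0,0,0.048,-0.0384,0.004,0.085],[0,0,0,0.048,-0.0384,0.004,0.085],[0,0,0,0.048,-0.0384,0.004,0.085],[0,0,0,0.048,-0.0384,0.004,0.085]]]' | python3 drive.py
echo '[[[0,0,-0.0867,0,0,0,0.085],[0,0,-0.0867,0,0,0,0.085],[0,0,-0.0867,0,0,0,0.085],[0,0,-0.0867,0,0,0,0.085],[0,0,-0.0867,0,0,0,0.085],[0,0,-0.0867,0,0,0,0.085],[0,0,-0.0867,0,0,0,0.085],[0,0,-0.0883,0,0,0,0.085],[0,0,0,0,0,0.04,0.085],[0,0,0,0,0,0.04,0.085],[0,0,0,0,0,0,0.085]]]' | python3 drive.py
python3 - <<'E'
from h import *
s=bot.sense();im=bot.read_camera("wrist");Q=P("wrist",s);np.savez("w1.npz",Q=Q)
cv2.imwrite("pics/w1.png",im[:,:,::-1]);u,v=proj(Q,[.545,.0638,.063]).round().astype(int);print(s["tool_pos"],u,v)
o=np.zeros((600,800,3),np.uint8)
o[:300,:400]=cv2.resize(im,(400,300))
c=cv2.resize(im[v-30:v+30,u-40:u+40],(800,600),interpolation=cv2.INTER_CUBIC)
o=c.copy();cv2.imwrite("pics/w1c.png",np.clip(o[:,:,::-1]*1.6,0,255))
E
```

```text
clock: 1.52
tool_pos: [0.5465, 0.0653, 0.204]
ee_rot: [[0.922, 0.387, 0.0], [0.387, -0.922, -0.0], [-0.0, 0.0, -1.0]]
contact_force: [1.6, -1.1, 0.3]
gripper_width: 0.0848
grip_force: 0.0
clock: 2.9
tool_pos: [0.5428, 0.0636, 0.1208]
ee_rot: [[-0.278, 0.961, -0.008], [0.961, 0.278, 0.001], [0.003, -0.008, -1.0]]
contact_force: [-0.7, 0.1, 0.1]
gripper_width: 0.0851
grip_force: 0.0
[0.5428 0.0636 0.1208] 326 279[ WARN:0@1.368] global loadsave.cpp:1063 imwrite_ Unsupported depth image for selected encoder is fallbacked to CV_8U.
```

View pics/w1c.png

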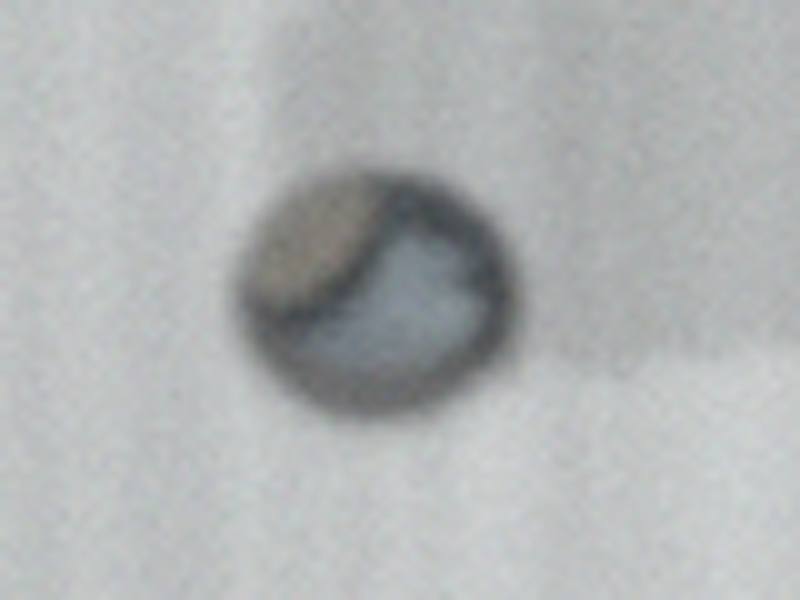

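Run:
```python
from h import *
from scipy.optimize import least_squares
Q=np.load("w1.npz")["Q"];c=lambda p:(286+p[0]/10-.45,249+p[1]/10-.45)
fx=np.array([-.278,.961]);fy=np.array([-.961,-.278])
rim=[(240,300),(380,168),(520,300),(375,420),(275,215),(475,205),(480,385),(275,385)]
X=np.array([atz(Q,c(p),.063)[:2] for p in rim])
f=lambda q:np.linalg.norm(X-q[:2],axis=1)-q[2]
r=least_squares(f,[.545,.064,.007]);print("foot hole",r.x,r.fun*1e3)
H=r.x[:2]
for z,pts in((.055,[(300,330),(345,305),(375,265),(400,235)]),(.049,[(300,302),(345,270),(372,230),(383,200)])):
    Y=np.array([atz(Q,c(p),z)[:2] for p in pts])-H;Y=np.c_[Y@fx,Y@fy]*1e3;print(z,Y)
    r=least_squares(lambda q:np.linalg.norm(Y-q,axis=1)-7,[1,7]);print(r.x,r.fun)
```

```text
foot hole [0.5435 0.0636 0.0073] [ 0.0436  0.0245  0.1048 -0.2294 -0.1037 -0.054   0.0329  0.1814]
0.055 [[-5.4083  4.3194]
 [-3.9118  1.8505]
 [-1.5382  0.2145]
 [ 0.2313 -1.1408]]
[1.5584 6.0779] [ 0.1852 -0.0867 -0.3692  0.3397]
0.049 [[-6.3522  4.4273]
 [-4.3899  1.8874]
 [-1.9574  0.3735]
 [-0.1458 -0.2375]]
[0.3243 6.8897] [ 0.1162 -0.1264 -0.0959  0.1426]
```

Wrist view: the foot's hole is centred at about (324,278). Bench shows through the riser at its upper left and blue-grey riser fills the rest, so the riser's hole lies about 7 mm to foot +y and 1 mm to +x. Next I fetch the drift.

```bash
echo '[[[0,0,0,0,0,-0.05,0.085],[0,0,0,0,0,-0.05,0.085],[0,0,0,0,0,0,0.085]]]' | python3 drive.py; python3 -c "
from h import *
go([.5075,.3215,.22],190.4)"
```

```text
clock: 3.32
tool_pos: [0.55, 0.063, 0.2324]
ee_rot: [[-0.278, 0.96, 0.014], [0.961, 0.278, -0.001], [-0.005, 0.013, -1.0]]
contact_force: [0.6, 0.5, -0.9]
gripper_width: 0.0849
grip_force: 0.0
tool d [0.2602 0.0309 0.0115] len 0.26229259941006183 rz -84.25996102135616
```

Scaled: -10.5 degrees / 120 = -0.0875.

```bash
echo '[[[0,0,0,0.052,0.0065,0,0.06],[0,0,0,0.052,0.0065,0,0.06],[0,0,0,0.052,0.0065,0,0.06],[0,0,0,0.052,0.0065,0,0.06],[0,0,0,0.052,0.0065,0,0.06],[0,0,0,0,0,0,0.06]]]' | python3 drive.py
echo '[[[0,0,-0.0875,0,0,0,0.06],[0,0,-0.0875,0,0,0,0.06],[0,0,-0.0875,0,0,0,0.06],[0,0,-0.0875,0,0,0,0.06],[0,0,-0.0875,0,0,0,0.06],[0,0,-0.0875,0,0,0,0.06],[0,0,-0.0875,0,0,0,0.06],[0,0,-0.0875,0,0,0,0.06],[0,0,0,0,0,0,0.06],[0,0,0,0,0,0,0.06]]]' | python3 drive.py
python3 - <<'E'
from h import *
s=bot.sense();im=bot.read_camera("wrist");Q=P("wrist",s);np.savez("w2.npz",Q=Q)
cv2.imwrite("pics/w2.png",im[:,:,::-1]);print(s["tool_pos"],proj(Q,[.5075,.3215,.128]),proj(Q,[.5075,.3215,.06]))
go([.5075,.3215,.103],190.4)
E
```

```text
clock: 4.08
tool_pos: [0.5039, 0.3253, 0.2252]
ee_rot: [[-0.282, 0.959, 0.001], [0.959, 0.282, 0.001], [0.001, 0.001, -1.0]]
contact_force: [-0.1, -1.1, -0.6]
gripper_width: 0.0601
grip_force: 0.0
clock: 5.32
tool_pos: [0.5052, 0.3217, 0.2247]
ee_rot: [[-0.985, -0.172, 0.001], [-0.172, 0.985, 0.0], [-0.0, -0.0, -1.0]]
contact_force: [-0.0, 0.3, 0.5]
gripper_width: 0.0599
grip_force: 0.0
[0.5052 0.3217 0.2247] [319.0316 257.3317] [319.2139 227.2895]
tool d [-0.0023 -0.0007  0.1216] len 0.12159509924714557 rz -0.42434503617892005
```

View pics/w2.png

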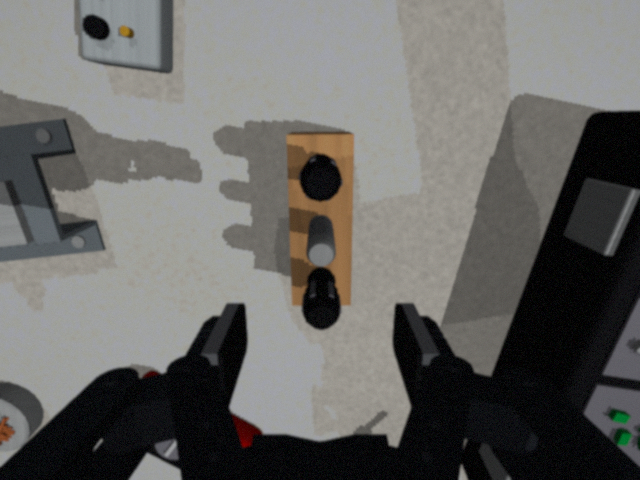

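The wrist view shows the drift's top at (321,256), within 2 px of the prediction and clear of the two black handles. I'll descend and grip.

Scaled: -0.4 degrees / 120 = -0.0033.

```bash
echo '[[[0,0,-0.0033,-0.002,0,0.04,0.06],[0,0,0,0,0,0.04,0.06],[0,0,0,0,0,0.0415,0.06],[0,0,0,0,0,0,0.06],[0,0,0,0,0,0,0.06]]]' | python3 drive.py
echo '[[[0,0,0,0,0,0,0.0],[0,0,0,0,0,0,0.0],[0,0,0,0,0,0,0.0],[0,0,0,0,0,0,0.0]]]' | python3 drive.py 80
```

```text
clock: 6.0
tool_pos: [0.508, 0.3228, 0.1046]
ee_rot: [[-0.983, -0.182, 0.002], [-0.182, 0.983, 0.001], [-0.002, 0.0, -1.0]]
contact_force: [-0.6, 0.1, 0.1]
gripper_width: 0.0601
grip_force: 0.0
clock: 6.5
tool_pos: [0.5077, 0.3228, 0.1044]
ee_rot: [[-0.983, -0.183, 0.002], [-0.183, 0.983, 0.001], [-0.002, 0.0, -1.0]]
contact_force: [-1.2, -1.2, 5.7]
gripper_width: 0.0174
grip_force: 77.8
```

```bash
echo '[[[0,0,0,0,0,-0.02,0.0],[0,0,0,0,0,-0.03,0.0],[0,0,0,0,0,-0.03,0.0],[0,0,0,0,0,-0.01,0.0],[0,0,0,0,0,0,0.0]]]' | python3 drive.py
python3 -c "
from h import *
go([.5401,.0631,.19],106.2)"
```

```text
clock: 7.12
tool_pos: [0.5069, 0.3225, 0.1933]
ee_rot: [[-0.983, -0.183, 0.001], [-0.183, 0.983, 0.0], [-0.001, 0.0, -1.0]]
contact_force: [-0.5, 0.5, -2.2]
gripper_width: 0.0174
grip_force: 78.6
tool d [ 0.0148 -0.2611  0.0032] len 0.261514700782797 rz 84.33341067874363
```

Scaled: 10.5 degrees / 120 = 0.0875.

```bash
echo '[[[0,0,0,0.003,-0.0522,0,0],[0,0,0,0.003,-0.0522,0,0],[0,0,0,0.003,-0.0522,0,0],[0,0,0,0.003,-0.0522,0,0],[0,0,0,0.003,-0.0522,0,0]]]' | python3 drive.py
echo '[[[0,0,0.0875,0,0,0,0],[0,0,0.0875,0,0,0,0],[0,0,0.0875,0,0,0,0],[0,0,0.0875,0,0,0,0],[0,0,0.0875,0,0,0,0],[0,0,0.0875,0,0,0,0],[0,0,0.0875,0,0,0,0],[0,0,0.0875,0,0,0,0],[0,0,0,0,0,0.014,0],[0,0,0,0,0,0,0],[0,0,0,0,0,0,0]]]' | python3 drive.py
python3 - <<'E'
from h import *
s=bot.sense();im=bot.read_camera("wrist");Q=P("wrist",s);np.savez("w3.npz",Q=Q,p=s["tool_pos"],R=s["ee_rot"])
print(s["tool_pos"],proj(Q,[.5435,.0636,.063]),[proj(Q,s["tool_pos"]+s["ee_rot"]@[0,0,z]) for z in (.0444,.0944)])
c=im[190:390,210:430];cv2.imwrite("pics/w3.png",cv2.resize(c,None,fx=3,fy=3,interpolation=cv2.INTER_CUBIC)[:,:,::-1])
go([.5401,.0631,.19],106.2)
E
```

```text
clock: 7.75
tool_pos: [0.5387, 0.0616, 0.191]
ee_rot: [[-0.983, -0.183, -0.003], [-0.183, 0.983, 0.0], [0.003, 0.001, -1.0]]
contact_force: [0.8, 0.0, -2.0]
gripper_width: 0.0167
grip_force: 78.9
clock: 9.12
tool_pos: [0.5394, 0.0631, 0.1781]
ee_rot: [[-0.286, 0.958, -0.001], [0.958, 0.286, 0.0], [0.001, -0.001, -1.0]]
contact_force: [-0.4, -0.3, -2.4]
gripper_width: 0.0172
grip_force: 79.1
[0.5394 0.0631 0.1781] [327.2826 244.3541] [array([321.5799, 288.5938]), array([321.1413, 253.7925])]
tool d [-0.0001  0.0003 -0.0114] len 0.011448230755136264 rz 0.4062039510997124
```

View pics/w3.png

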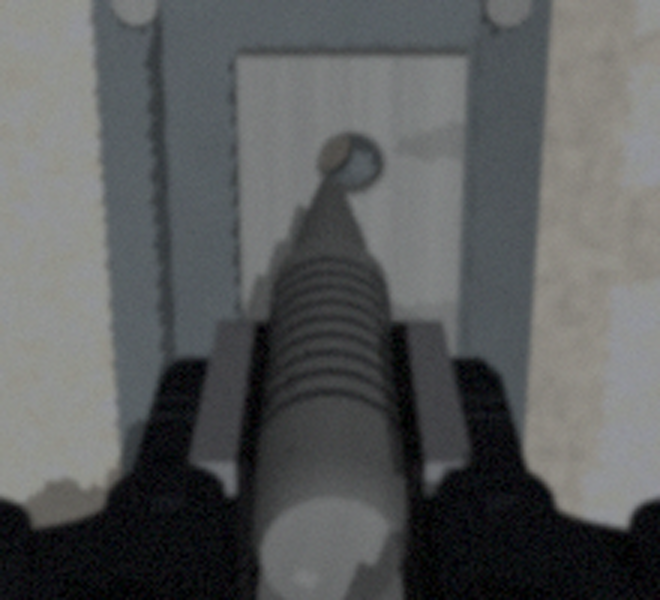

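The drift is held straight, with its tip at about (320,251). The hole is at (327,244), with bench visible on its left side. I'll correct by about 1 mm and go closer.

Scaled: 0.4 degrees / 120 = 0.0033.

```bash
echo '[[[0,0,0.0033,-0.0012,0.0013,0.007,0],[0,0,0,0,0,0.005,0],[0,0,0,0,0,0,0],[0,0,0,0,0,0,0]]]' | python3 drive.py
python3 - <<'E'
from h import *
s=bot.sense();im=bot.read_camera("wrist");Q=P("wrist",s)
print(s["tool_pos"],proj(Q,[.5435,.0636,.063]),[proj(Q,s["tool_pos"]+s["ee_rot"]@[0,0,z]) for z in (.0444,.0944)])
c=im[215:290,270:370];cv2.imwrite("pics/w4.png",cv2.resize(c,None,fx=8,fy=8,interpolation=cv2.INTER_CUBIC)[:,:,::-1])
E
```

```text
clock: 9.68
tool_pos: [0.5415, 0.0623, 0.1668]
ee_rot: [[-0.278, 0.961, 0.0], [0.961, 0.278, 0.0], [-0.0, 0.0, -1.0]]
contact_force: [1.1, -0.3, -2.2]
gripper_width: 0.0171
grip_force: 79.1
[0.5415 0.0623 0.1668] [324.6661 247.7585] [array([321.5794, 288.5794]), array([321.1405, 253.7811])]
```

View pics/w4.png

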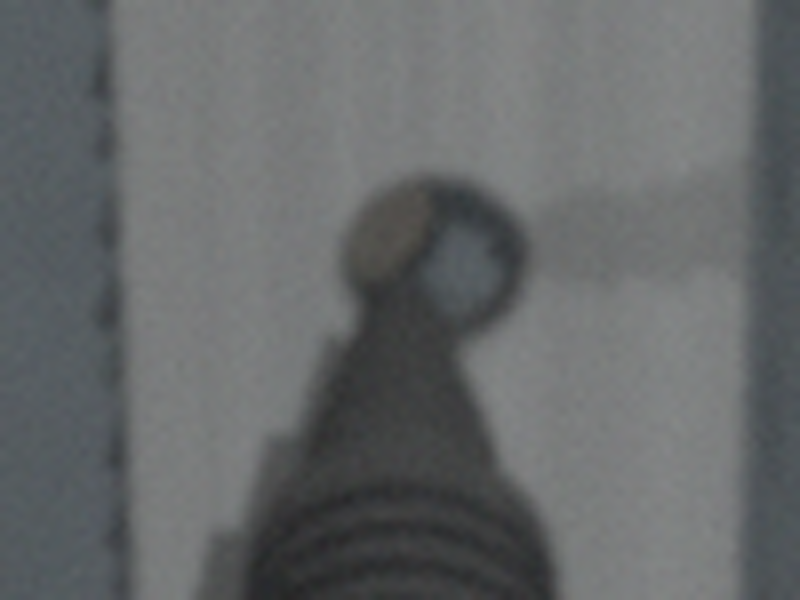

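The hole is centred at (324.4,247.3) and the tip at about (319.4,254), almost over the lens where the two holes overlap. I'll nudge by 1 mm and probe down.

```bash
echo '[[[0,0,0,0.0011,-0.0005,0.005,0],[0,0,0,0,0,0.007,0],[0,0,0,0,0,0.003,0],[0,0,0,0,0,0,0]]]' | python3 drive.py
echo '[[[0,0,0,0,0,0.003,0],[0,0,0,0,0,0.003,0],[0,0,0,0,0,0,0]]]' | python3 drive.py
```

```text
clock: 10.22
tool_pos: [0.5404, 0.0633, 0.1513]
ee_rot: [[-0.278, 0.961, -0.001], [0.961, 0.278, 0.0], [0.0, -0.001, -1.0]]
contact_force: [1.0, -0.2, -1.3]
gripper_width: 0.0172
grip_force: 79.1
clock: 10.6
tool_pos: [0.5405, 0.0633, 0.1455]
ee_rot: [[-0.278, 0.961, -0.0], [0.961, 0.278, 0.0], [0.0, -0.0, -1.0]]
contact_force: [0.7, -0.0, -1.5]
gripper_width: 0.017
grip_force: 79.1
```

The tip is past the riser's top (z about 0.051) with no contact force, so it is in the riser's hole. I'll drive down while shifting toward the riser's centre.

```bash
echo '[[[0,0,0,0,-0.0004,0.004,0],[0,0,0,0,-0.0004,0.004,0],[0,0,0,0,-0.0004,0.003,0],[0,0,0,0,0,0,0]]]' | python3 drive.py 110
echo '[[[0,0,0,0.0001,-0.0004,0.003,0],[0,0,0,0.0001,-0.0004,0.003,0],[0,0,0,0,0,0,0]]]' | python3 drive.py
```

```text
clock: 11.1
tool_pos: [0.5402, 0.0627, 0.1352]
ee_rot: [[-0.278, 0.961, 0.002], [0.961, 0.278, -0.0], [-0.001, 0.002, -1.0]]
contact_force: [3.0, -0.8, -1.5]
gripper_width: 0.0166
grip_force: 107.4
clock: 11.48
tool_pos: [0.5394, 0.0626, 0.1291]
ee_rot: [[-0.278, 0.961, 0.002], [0.961, 0.278, -0.0], [-0.001, 0.002, -1.0]]
contact_force: [4.9, -1.4, 2.3]
gripper_width: 0.0165
grip_force: 107.8
```

```bash
echo '[[[0,0,0,0.0001,-0.0004,0.003,0],[0,0,0,0.0001,-0.0004,0.003,0],[0,0,0,0,0,0,0]]]' | python3 drive.py
echo '[[[0,0,0,0,-0.0004,0.003,0],[0,0,0,0,-0.0002,0.003,0],[0,0,0,0,0,0,0]]]' | python3 drive.py
```

```text
clock: 11.85
tool_pos: [0.5385, 0.0624, 0.1228]
ee_rot: [[-0.278, 0.961, 0.002], [0.961, 0.278, -0.001], [-0.001, 0.001, -1.0]]
contact_force: [5.1, -2.9, 2.1]
gripper_width: 0.0169
grip_force: 107.9
clock: 12.22
tool_pos: [0.5376, 0.0623, 0.1164]
ee_rot: [[-0.278, 0.961, 0.001], [0.961, 0.278, -0.001], [-0.001, 0.001, -1.0]]
contact_force: [4.7, -4.1, 0.8]
gripper_width: 0.0167
grip_force: 107.7
```

```bash
echo '[[[0,0,0,0,-0.0001,0.003,0],[0,0,0,0,0,0.002,0],[0,0,0,0,0,0,0]]]' | python3 drive.py
echo '[[[0,0,0,0,0,0.002,0],[0,0,0,0,0,0.002,0],[0,0,0,0,0,0,0]]]' | python3 drive.py
```

```text
clock: 12.6
tool_pos: [0.5375, 0.0622, 0.1114]
ee_rot: [[-0.278, 0.961, 0.001], [0.961, 0.278, -0.001], [-0.001, 0.001, -1.0]]
contact_force: [5.6, -2.5, 0.1]
gripper_width: 0.0168
grip_force: 107.8
clock: 12.98
tool_pos: [0.5374, 0.0622, 0.1074]
ee_rot: [[-0.278, 0.961, 0.001], [0.961, 0.278, -0.001], [-0.001, 0.001, -1.0]]
contact_force: [4.9, -4.3, 1.4]
gripper_width: 0.0163
grip_force: 107.8
```

```bash
echo '[[[0,0,0,0,0,0.001,0],[0,0,0,0,0,0.0005,0],[0,0,0,0,0,0,0]]]' | python3 drive.py
echo '[[[0,0,0,0,0,0.001,0],[0,0,0,0,0,0,0]]]' | python3 drive.py
```

```text
clock: 13.35
tool_pos: [0.5375, 0.0622, 0.1061]
ee_rot: [[-0.278, 0.961, 0.001], [0.961, 0.278, -0.001], [-0.001, 0.001, -1.0]]
contact_force: [5.6, -4.0, 1.7]
gripper_width: 0.0167
grip_force: 107.8
clock: 13.6
tool_pos: [0.5375, 0.0622, 0.105]
ee_rot: [[-0.278, 0.961, 0.001], [0.961, 0.278, -0.001], [-0.001, 0.001, -1.0]]
contact_force: [5.4, -3.7, 1.6]
gripper_width: 0.0166
grip_force: 107.8
```

```bash
echo '[[[0,0,0,0,0,0.001,0],[0,0,0,0,0,0.001,0],[0,0,0,0,0,0,0]]]' | python3 drive.py
echo '[[[0,0,0,0,0,0.0015,0],[0,0,0,0,0,0,0]]]' | python3 drive.py
python3 - <<'E'
from h import *
s=bot.sense();im=bot.read_camera("wrist");Q=P("wrist",s);sc=bot.read_camera("scene")
print(s["contact_force"])
a=cv2.resize(im[190:390,210:430],(660,600))
b=cv2.resize(sc[200:260,325:385],(140*4//4,140));o=np.zeros((600,800,3),np.uint8);o[:,:660]=a;o[:140,660:]=b
cv2.imwrite("pics/w5.png",o[:,:,::-1])
E
```

```text
clock: 13.98
tool_pos: [0.5375, 0.0623, 0.1034]
ee_rot: [[-0.278, 0.961, 0.001], [0.961, 0.278, -0.001], [-0.001, 0.001, -1.0]]
contact_force: [3.8, -3.0, 4.2]
gripper_width: 0.0162
grip_force: 108.2
clock: 14.22
tool_pos: [0.5376, 0.0623, 0.1024]
ee_rot: [[-0.278, 0.961, 0.001], [0.961, 0.278, -0.001], [-0.001, 0.001, -1.0]]
contact_force: [3.0, -4.3, 7.9]
gripper_width: 0.0167
grip_force: 108.5
[ 3.0335 -4.3498  7.8744]
```

View pics/w5.png

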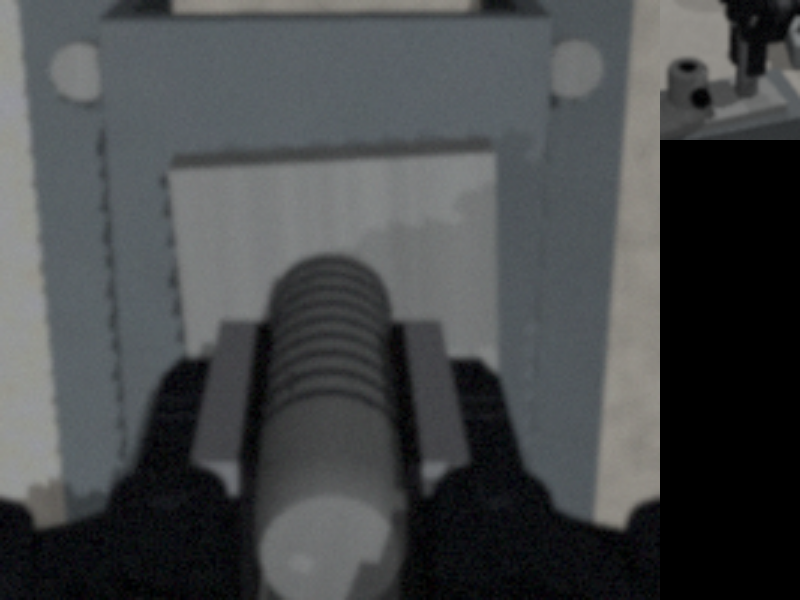

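The drift is upright, with its shoulder apparently on the plate. I'll press further to confirm it's seated.

```bash
echo '[[[0,0,0,0,0,0.002,0],[0,0,0,0,0,0.001,0],[0,0,0,0,0,0,0],[0,0,0,0,0,0,0]]]' | python3 drive.py
echo '[[[0,0,0,0,0,0.002,0],[0,0,0,0,0,0,0],[0,0,0,0,0,0,0]]]' | python3 drive.py
```

```text
clock: 14.82
tool_pos: [0.5377, 0.0623, 0.1005]
ee_rot: [[-0.278, 0.96, 0.001], [0.96, 0.278, -0.001], [-0.001, 0.0, -1.0]]
contact_force: [-1.2, -2.5, 14.4]
gripper_width: 0.0166
grip_force: 109.4
clock: 15.2
tool_pos: [0.5379, 0.0623, 0.0995]
ee_rot: [[-0.278, 0.96, 0.001], [0.96, 0.278, -0.001], [-0.001, 0.0, -1.0]]
contact_force: [-3.5, -4.4, 22.3]
gripper_width: 0.0165
grip_force: 110.5
```

Run:
```python
from h import *
g=lambda a:cv2.cvtColor(a,cv2.COLOR_BGR2GRAY).astype(np.float32)
n=g(bot.read_camera("wrist")[:,:,::-1].copy());N=n[190:390,210:430]
a=g(cv2.resize(cv2.imread("pics/w3.png"),(220,200),interpolation=cv2.INTER_AREA))
b=g(cv2.resize(cv2.imread("pics/w5.png")[:,:660],(220,200),interpolation=cv2.INTER_AREA))
for name,(y,x,h,w) in {"rings":(85,92,50,36),"top":(160,85,38,50),"padL":(105,62,50,28)}.items():
    for k,i in(("w3",a),("w5",b)):
        t=i[y:y+h,x:x+w].copy();T=N[y-6:min(200,y+h+6),x-4:x+w+4]
        r=cv2.matchTemplate(cv2.resize(T,None,fx=4,fy=4,interpolation=3),cv2.resize(t,None,fx=4,fy=4,interpolation=3),cv2.TM_CCOEFF_NORMED);m=cv2.minMaxLoc(r);print(name,k,m[1],(m[3][0]/4-4,m[3][1]/4-6))
# profile for shoulder edge
for i in(a,b,N): print(np.round(i[75:100,104:116].mean(1)).astype(int))
```

```text
rings w3 0.7428095936775208 (0.0, 6.0)
rings w5 0.9282379150390625 (0.0, 0.0)
top w3 0.9703032970428467 (0.0, -1.0)
top w5 0.9806891679763794 (0.0, 0.0)
padL w3 0.9465545415878296 (1.0, 0.0)
padL w5 0.9913146495819092 (0.0, 0.0)
[62 63 63 64 65 67 67 67 67 65 58 51 54 61 61 53 50 57 62 57 50 52 60 62
 57]
[127 127 127 127 127 126 126 122 116  99  78  60  53  58  61  56  51  56
  62  61  52  50  57  62  60]
[127 128 127 128 128 126 125 124 124 122 113  92  68  63  62  56  50  55
  63  63  55  49  58  64  62]
```

Run:
```python
from h import *
d=np.load("w3.npz")
s=bot.sense();Q=P("wrist",s)
f=lambda x,z:proj(Q,s["tool_pos"]+s["ee_rot"]@[x,-.001,z]).round(1)
for o in(.0444,.0365): print(o,"top c",f(0,o-.068),"top near/far",f(.0095,o-.068),f(-.0095,o-.068),"shoulder near",f(.0095,o),"tip near",f(.0025,o+.05))
print("foot plane pts: current plate-end edge expected; z=.063 in tool:",.063-s["tool_pos"][2])
```

```text
0.0444 top c [319.6 379.5] top near/far [319.6 354.1] [319.6 403.8] shoulder near [319.5 270.6] tip near [319.5 249.9]
0.0365 top c [319.6 396.8] top near/far [319.6 370.1] [319.6 422.2] shoulder near [319.5 277.2] tip near [319.5 254.4]
foot plane pts: current plate-end edge expected; z=.063 in tool: -0.036498563911097084
```

```bash
echo '[[[0,0,0,0,0,0.002,0],[0,0,0,0,0,0.001,0],[0,0,0,0,0,0,0],[0,0,0,0,0,0,0]]]' | python3 drive.py 120
python3 - <<'E'
from h import *
im=bot.read_camera("wrist")
N=cv2.cvtColor(im,cv2.COLOR_RGB2GRAY).astype(np.float32)
print(np.round(N[265:290,314:326].mean(1)).astype(int))
cv2.imwrite("pics/w6.png",im[190:390,210:430,::-1])
E
```

```text
clock: 15.75
tool_pos: [0.5382, 0.0623, 0.0994]
ee_rot: [[-0.279, 0.96, 0.0], [0.96, 0.279, -0.002], [-0.002, -0.0, -1.0]]
contact_force: [-13.2, -4.0, 41.6]
gripper_width: 0.0165
grip_force: 118.2
[128 127 127 127 126 126 125 124 123 121 112  91  67  62  62  55  50  56
  64  62  53  49  59  64  63]
```

It's firmly seated: another 20 N moved it only 0.1 mm. I'll unload and draw the drift straight out.

```bash
echo '[[[0,0,0,0,0,-0.003,0],[0,0,0,0,0,-0.003,0],[0,0,0,0,0,0,0]]]' | python3 drive.py
echo '[[[0,0,0,0,0,-0.006,0],[0,0,0,0,0,-0.008,0],[0,0,0,0,0,-0.01,0],[0,0,0,0,0,0,0]]]' | python3 drive.py
```

```text
clock: 16.18
tool_pos: [0.5377, 0.0623, 0.1014]
ee_rot: [[-0.278, 0.961, 0.001], [0.961, 0.278, -0.001], [-0.001, 0.001, -1.0]]
contact_force: [-0.8, -2.9, 12.7]
gripper_width: 0.0162
grip_force: 117.3
clock: 16.68
tool_pos: [0.5364, 0.0628, 0.1229]
ee_rot: [[-0.278, 0.961, -0.002], [0.961, 0.278, 0.0], [0.001, -0.001, -1.0]]
contact_force: [4.0, -2.3, -0.8]
gripper_width: 0.0166
grip_force: 117.8
```

```bash
echo '[[[0,0,0,0,0,-0.02,0],[0,0,0,0,0,-0.03,0],[0,0,0,0,0,-0.03,0],[0,0,0,0,0,0,0],[0,0,0,0,0,0,0]]]' | python3 drive.py
python3 - <<'E'
from h import *
s=bot.sense();im=bot.read_camera("wrist");Q=P("wrist",s);np.savez("w7.npz",Q=Q);cv2.imwrite("pics/w7.png",im[:,:,::-1])
print(s["tool_pos"],s["contact_force"]);go([.5077,.3228,.2],190.6)
c=np.zeros((600,800,3),np.uint8);u,v=proj(Q,[.5375,.0625,.063]).astype(int);print(u,v)
c[:,:400]=cv2.resize(im[v-30:v+30,u-20:u+20],(400,600),interpolation=2)
c[:,400:]=cv2.resize(im[200:350,270:370],(400,600),interpolation=2)
cv2.imwrite("pics/w7c.png",c[:,:,::-1])
E
```

```text
clock: 17.3
tool_pos: [0.5352, 0.0631, 0.201]
ee_rot: [[-0.278, 0.961, -0.005], [0.961, 0.278, 0.001], [0.002, -0.005, -1.0]]
contact_force: [-0.2, -0.5, -2.5]
gripper_width: 0.0164
grip_force: 117.9
[0.5352 0.0631 0.201 ] [-0.152  -0.4765 -2.4823]
tool d [0.2571 0.0458 0.0013] len 0.26118158134526565 rz -84.46006718232081
324 235
```

View pics/w7c.png

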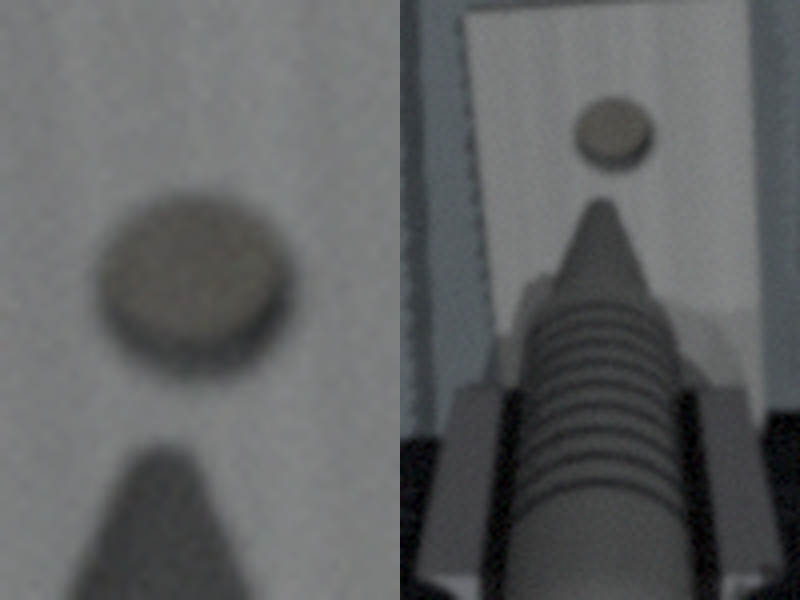

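The holes are in line: one round opening at (323.5,233.3) with bench visible through it. The drift goes back to its block now.

The manual's scale: turns go in shares of 120 degrees. Converting my numbers, -10.5 degrees / 120 = -0.0875.

```bash
echo '[[[0,0,0,0.0515,0.009,0,0],[0,0,0,0.0515,0.009,0,0],[0,0,0,0.0515,0.009,0,0],[0,0,0,0.0515,0.009,0,0],[0,0,0,0.0515,0.009,0,0]]]' | python3 drive.py
echo '[[[0,0,-0.0875,0,0,0,0],[0,0,-0.0875,0,0,0,0],[0,0,-0.0875,0,0,0,0],[0,0,-0.0875,0,0,0,0],[0,0,-0.0875,0,0,0,0],[0,0,-0.0875,0,0,0,0],[0,0,-0.0875,0,0,0,0],[0,0,-0.0875,0,0,0,0],[0,0,-0.0042,0,0,0,0],[0,0,0,0,0,0,0],[0,0,0,0,0,0,0]]]' | python3 drive.py
python3 - <<'E'
from h import *
print("hole",atz(np.load("w7.npz")["Q"],(323.5,233.3),.063))
go([.5077,.3228,.15],190.55)
E
```

```text
clock: 17.98
tool_pos: [0.5072, 0.3238, 0.2014]
ee_rot: [[-0.278, 0.961, -0.004], [0.961, 0.278, -0.001], [-0.0, -0.004, -1.0]]
contact_force: [0.3, 0.2, -2.3]
gripper_width: 0.0165
grip_force: 117.9
clock: 19.35
tool_pos: [0.5086, 0.3224, 0.2033]
ee_rot: [[-0.983, -0.183, -0.001], [-0.183, 0.983, -0.0], [0.001, -0.0, -1.0]]
contact_force: [0.1, -0.4, -2.6]
gripper_width: 0.0162
grip_force: 117.9
hole [0.5363 0.0638 0.063 ]
tool d [0.0008 0.0005 0.0533] len 0.05334713277385745 rz -0.009624515485484153
```

```bash
echo '[[[0,0,0,0.0008,0.0005,0.03,0],[0,0,0,0,0,0.02,0],[0,0,0,0,0,0.015,0],[0,0,0,0,0,0,0]]]' | python3 drive.py
echo '[[[0,0,0,0,0,0.012,0],[0,0,0,0,0,0.01,0],[0,0,0,0,0,0.008,0],[0,0,0,0,0,0,0]]]' | python3 drive.py
```

```text
clock: 19.85
tool_pos: [0.5071, 0.3225, 0.1373]
ee_rot: [[-0.983, -0.184, -0.003], [-0.184, 0.983, -0.001], [0.003, -0.001, -1.0]]
contact_force: [-0.5, 1.1, -2.3]
gripper_width: 0.0162
grip_force: 117.9
clock: 20.35
tool_pos: [0.5074, 0.3227, 0.1078]
ee_rot: [[-0.983, -0.185, -0.002], [-0.185, 0.983, -0.001], [0.002, -0.0, -1.0]]
contact_force: [0.5, 0.2, -2.1]
gripper_width: 0.0164
grip_force: 117.9
```

```bash
echo '[[[0,0,0,0,0,0.004,0],[0,0,0,0,0,0.003,0],[0,0,0,0,0,0,0]]]' | python3 drive.py
echo '[[[0,0,0,0,0,0.002,0],[0,0,0,0,0,0.001,0],[0,0,0,0,0,0,0]]]' | python3 drive.py
echo '[[[0,0,0,0,0,0.0015,0],[0,0,0,0,0,0,0]]]' | python3 drive.py
```

```text
clock: 20.72
tool_pos: [0.5087, 0.3232, 0.1045]
ee_rot: [[-0.983, -0.185, 0.001], [-0.185, 0.983, 0.0], [-0.001, -0.0, -1.0]]
contact_force: [-4.5, -3.4, 10.4]
gripper_width: 0.0164
grip_force: 120.0
clock: 21.1
tool_pos: [0.5091, 0.3233, 0.1044]
ee_rot: [[-0.983, -0.185, 0.002], [-0.185, 0.983, -0.0], [-0.002, -0.0, -1.0]]
contact_force: [-12.3, -5.4, 26.9]
gripper_width: 0.0167
grip_force: 121.8
clock: 21.35
tool_pos: [0.5092, 0.3234, 0.1043]
ee_rot: [[-0.983, -0.185, 0.002], [-0.185, 0.983, -0.0], [-0.002, -0.001, -1.0]]
contact_force: [-16.1, -7.4, 35.4]
gripper_width: 0.0167
grip_force: 122.9
```

The shoulder is back on the block at the same TCP height as at pick-up (0.1044). I'll relax, release and retreat.

```bash
echo '[[[0,0,0,0,0,-0.003,0],[0,0,0,0,0,-0.002,0],[0,0,0,0,0,0,0]]]' | python3 drive.py
echo '[[[0,0,0,0,0,0,0.055],[0,0,0,0,0,0,0.055],[0,0,0,0,0,0,0.055],[0,0,0,0,0,-0.02,0.055],[0,0,0,0,0,-0.04,0.055],[0,0,0,0,0,-0.04,0.055],[0,0,0,0,0,0,0.055],[0,0,0,0,0,0,0.055]]]' | python3 drive.py
python3 - <<'E'
from h import *
s=bot.sense();im=bot.read_camera("wrist");Q=P("wrist",s);np.savez("w8.npz",Q=Q);cv2.imwrite("pics/w8.png",im[:,:,::-1])
print(s["tool_pos"],proj(Q,[.5075,.3225,.128]));sc=bot.read_camera("scene");cv2.imwrite("pics/s8.png",sc[:,:,::-1])
a=cv2.imread("pics/scene0.png");print("scene diff near block",np.abs(a.astype(int)-sc[:,:,::-1])[185:260,465:525].mean(),np.abs(a.astype(int)-sc[:,:,::-1])[300:380,430:530].mean())
go([.591,-.308,.2],186.8)
E
```

```text
clock: 21.72
tool_pos: [0.5087, 0.3232, 0.1045]
ee_rot: [[-0.983, -0.185, 0.002], [-0.185, 0.983, 0.001], [-0.002, 0.0, -1.0]]
contact_force: [-4.2, -2.7, 9.4]
gripper_width: 0.0163
grip_force: 119.2
clock: 22.72
tool_pos: [0.5079, 0.3229, 0.2028]
ee_rot: [[-0.983, -0.185, 0.0], [-0.185, 0.983, 0.0], [-0.001, 0.0, -1.0]]
contact_force: [0.8, 0.3, -0.2]
gripper_width: 0.0548
grip_force: 0.0
[0.5079 0.3229 0.2028] [319.4023 266.2932]
scene diff near block 4.709555555555555 4.489958333333333
tool d [ 0.034  -0.6352  0.0015] len 0.6361206603857681 rz 3.8326537805799035
```

Scaled: 0.35 degrees / 120 = 0.0029.

```bash
echo '[[[0,0,0.0029,0.0031,-0.0578,0,0.05],[0,0,0.0029,0.0031,-0.0578,0,0.05],[0,0,0.0029,0.0031,-0.0578,0,0.05],[0,0,0.0029,0.0031,-0.0578,0,0.05],[0,0,0.0029,0.0031,-0.0578,0,0.05],[0,0,0.0029,0.0031,-0.0578,0,0.05],[0,0,0.0029,0.0031,-0.0578,0,0.05],[0,0,0.0029,0.0031,-0.0578,0,0.05],[0,0,0.0029,0.0031,-0.0578,0,0.05],[0,0,0.0029,0.0031,-0.0578,0,0.05],[0,0,0.0029,0.0031,-0.0578,0,0.05]]]' | python3 drive.py
echo '[[[0,0,0,0,0,0.02,0.05],[0,0,0,0,0,0.02,0.05],[0,0,0,0,0,0,0.05],[0,0,0,0,0,0,0.05],[0,0,0,0,0,0,0.05]]]' | python3 drive.py
python3 - <<'E'
from h import *
s=bot.sense();im=bot.read_camera("wrist");Q=P("wrist",s);np.savez("w9.npz",Q=Q);cv2.imwrite("pics/w9.png",im[:,:,::-1])
p=[.5906,-.3082,.062];u,v=proj(Q,p);print(s["tool_pos"],u,v)
g=cv2.cvtColor(im,cv2.COLOR_RGB2GRAY)[int(v)-45:int(v)+45,int(u)-45:int(u)+45]
c=cv2.HoughCircles(cv2.resize(g,None,fx=4,fy=4,interpolation=2),cv2.HOUGH_GRADIENT,1,40,param1=80,param2=25,minRadius=15,maxRadius=90)
if c is not None:
    for x,y,r in c[0][:6]: print((x/4+int(u)-45,y/4+int(v)-45),r/4)
go([.5906,-.3082,.069],186.8)
E
```

```text
clock: 24.2
tool_pos: [0.5718, -0.3119, 0.2008]
ee_rot: [[-0.993, -0.118, -0.002], [-0.118, 0.993, 0.002], [0.002, 0.002, -1.0]]
contact_force: [1.2, -0.2, -0.0]
gripper_width: 0.05
grip_force: 0.0
clock: 24.82
tool_pos: [0.5731, -0.3101, 0.1635]
ee_rot: [[-0.993, -0.119, 0.001], [-0.119, 0.993, -0.001], [-0.001, -0.001, -1.0]]
contact_force: [-0.1, 0.1, -0.3]
gripper_width: 0.05
grip_force: 0.0
[ 0.5731 -0.3101  0.1635] 319.956105049625 276.77104215449276
(np.float32(319.875), np.float32(275.625)) 7.475
tool d [-0.0175  0.0001  0.0945] len 0.09610562929373082 rz 0.03226080040371926
```

The wrist image puts the screw's socket at (319.9,275.6), within 1.2 px of the prediction. I'll descend onto it.

```bash
echo '[[[0,0,0,-0.0172,0,0.02,0.05],[0,0,0,0,0,0.03,0.05],[0,0,0,0,0,0.03,0.05],[0,0,0,0,0,0.0135,0.05],[0,0,0,0,0,0,0.05],[0,0,0,0,0,0,0.05]]]' | python3 drive.py
echo '[[[0,0,0,0,0,0,0],[0,0,0,0,0,0,0],[0,0,0,0,0,0,0],[0,0,0,0,0,0,0]]]' | python3 drive.py 60
```

```text
clock: 25.62
tool_pos: [0.5905, -0.3091, 0.0706]
ee_rot: [[-0.993, -0.118, 0.002], [-0.118, 0.993, -0.002], [-0.002, -0.002, -1.0]]
contact_force: [-0.6, -0.9, -0.1]
gripper_width: 0.0499
grip_force: 0.0
clock: 26.12
tool_pos: [0.5901, -0.3089, 0.0701]
ee_rot: [[-0.993, -0.118, 0.001], [-0.118, 0.993, -0.001], [-0.001, -0.001, -1.0]]
contact_force: [-0.1, 0.5, 6.2]
gripper_width: 0.0139
grip_force: 58.6
```

```bash
echo '[[[0,0,0,0,0,-0.02,0],[0,0,0,0,0,-0.04,0],[0,0,0,0,0,-0.05,0],[0,0,0,0,0,-0.01,0],[0,0,0,0,0,0,0]]]' | python3 drive.py 80
python3 -c "
from h import *
go([.537,.063,.19],109)"
```

```text
clock: 26.75
tool_pos: [0.5897, -0.3085, 0.1896]
ee_rot: [[-0.993, -0.118, 0.001], [-0.118, 0.993, -0.001], [-0.001, -0.001, -1.0]]
contact_force: [-0.4, -0.1, -1.7]
gripper_width: 0.0128
grip_force: 78.6
tool d [ 0.0084  0.3751 -0.0007] len 0.3752292893950666 rz 77.7852139507458
```

Scaled: 10 degrees / 120 = 0.0833.

```bash
echo '[[[0,0,0,0.0012,0.0536,0,0],[0,0,0,0.0012,0.0536,0,0],[0,0,0,0.0012,0.0536,0,0],[0,0,0,0.0012,0.0536,0,0],[0,0,0,0.0012,0.0536,0,0],[0,0,0,0.0012,0.0536,0,0],[0,0,0,0.0012,0.0536,0,0]]]' | python3 drive.py
echo '[[[0,0,0.0833,0,0,0,0],[0,0,0.0833,0,0,0,0],[0,0,0.0833,0,0,0,0],[0,0,0.0833,0,0,0,0],[0,0,0.0833,0,0,0,0],[0,0,0.0833,0,0,0,0],[0,0,0.0833,0,0,0,0],[0,0,0.065,0,0,0.02,0],[0,0,0,0,0,0.02,0],[0,0,0,0,0,0,0],[0,0,0,0,0,0,0]]]' | python3 drive.py
python3 - <<'E'
from h import *
s=bot.sense();im=bot.read_camera("wrist");Q=P("wrist",s);np.savez("wa.npz",Q=Q,p=s["tool_pos"],R=s["ee_rot"])
print(s["tool_pos"],proj(Q,[.5363,.0638,.063]),[proj(Q,s["tool_pos"]+s["ee_rot"]@[0,0,z]) for z in (.0081,.0201,.0601)])
c=im[200:350,220:420];cv2.imwrite("pics/wa.png",cv2.resize(c,None,fx=4,fy=4,interpolation=2)[:,:,::-1])
go([.537,.063,.15],109)
E
```

```text
clock: 27.62
tool_pos: [0.5348, 0.065, 0.1863]
ee_rot: [[-0.993, -0.118, -0.004], [-0.118, 0.993, 0.001], [0.004, 0.001, -1.0]]
contact_force: [0.7, -0.1, -0.7]
gripper_width: 0.0129
grip_force: 78.6
clock: 29.0
tool_pos: [0.5365, 0.0632, 0.1484]
ee_rot: [[-0.325, 0.946, -0.001], [0.946, 0.325, 0.0], [0.001, -0.001, -1.0]]
contact_force: [0.2, 0.3, -0.7]
gripper_width: 0.0128
grip_force: 78.7
[0.5365 0.0632 0.1484] [321.3792 258.1398] [array([322.0705, 327.5978]), array([321.8861, 312.9055]), array([321.4223, 275.9605])]
tool d [-0.0001 -0.     -0.001 ] len 0.0009678708625965725 rz -0.011989753642694723
```

View pics/wa.png

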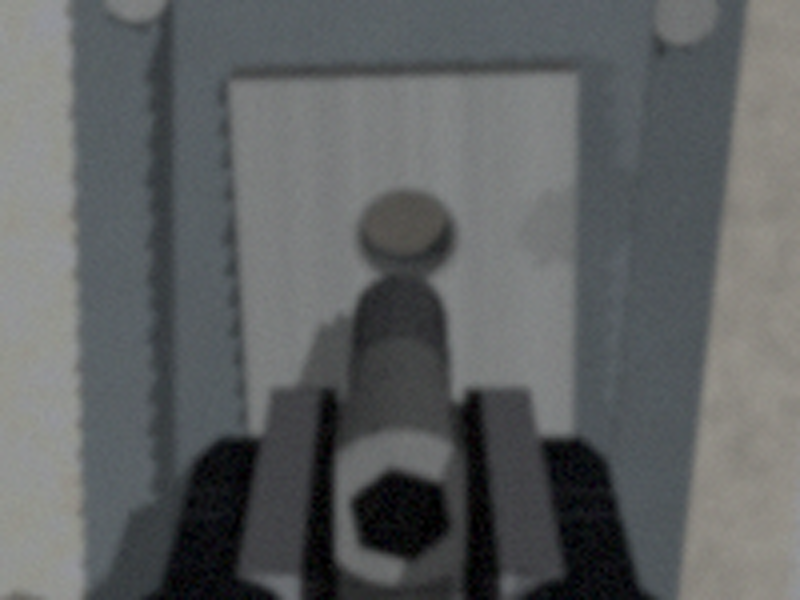

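The hole is at (321.5,258.1) and open right through. The screw's shank end is centred about u=320.3, and the screw sits about 0.5–0.8 mm off the TCP in both axes. I'll shift (+1.1, +0.8) mm and lower.

```bash
echo '[[[0,0,0,0.0011,0.0008,0.01,0],[0,0,0,0,0,0.01,0],[0,0,0,0,0,0.003,0],[0,0,0,0,0,0,0]]]' | python3 drive.py
echo '[[[0,0,0,0,0,0.003,0],[0,0,0,0,0,0.002,0],[0,0,0,0,0,0,0]]]' | python3 drive.py
```

```text
clock: 29.55
tool_pos: [0.537, 0.0645, 0.1254]
ee_rot: [[-0.325, 0.946, -0.001], [0.946, 0.325, 0.0], [0.0, -0.001, -1.0]]
contact_force: [0.4, 0.3, -0.9]
gripper_width: 0.0127
grip_force: 78.7
clock: 29.92
tool_pos: [0.5372, 0.0645, 0.1207]
ee_rot: [[-0.325, 0.946, -0.0], [0.946, 0.325, 0.0], [0.0, -0.0, -1.0]]
contact_force: [0.3, 0.3, -0.6]
gripper_width: 0.0132
grip_force: 78.7
```

```bash
echo '[[[0,0,0,0,0,0.003,0],[0,0,0,0,0,0.003,0],[0,0,0,0,0,0,0]]]' | python3 drive.py
echo '[[[0,0,0,0,0,0.002,0],[0,0,0,0,0,0.002,0],[0,0,0,0,0,0,0]]]' | python3 drive.py
```

```text
clock: 30.3
tool_pos: [0.537, 0.0645, 0.1144]
ee_rot: [[-0.325, 0.946, -0.001], [0.946, 0.325, 0.0], [0.0, -0.001, -1.0]]
contact_force: [1.2, -0.1, -0.8]
gripper_width: 0.0131
grip_force: 78.7
clock: 30.68
tool_pos: [0.5371, 0.0644, 0.1106]
ee_rot: [[-0.325, 0.946, -0.0], [0.946, 0.325, -0.0], [0.0, -0.0, -1.0]]
contact_force: [-0.5, -1.6, -1.6]
gripper_width: 0.013
grip_force: 78.7
```

```bash
echo '[[[0,0,0,0,0,0.004,0],[0,0,0,0,0,0.004,0],[0,0,0,0,0,0.004,0],[0,0,0,0,0,0,0]]]' | python3 drive.py
echo '[[[0,0,0,0,0,0.004,0],[0,0,0,0,0,0.004,0],[0,0,0,0,0,0.003,0],[0,0,0,0,0,0,0]]]' | python3 drive.py
```

```text
clock: 31.18
tool_pos: [0.5369, 0.0645, 0.0982]
ee_rot: [[-0.325, 0.946, -0.001], [0.946, 0.325, 0.0], [0.0, -0.001, -1.0]]
contact_force: [-0.3, -0.4, -1.3]
gripper_width: 0.0132
grip_force: 78.7
clock: 31.68
tool_pos: [0.5371, 0.0644, 0.0874]
ee_rot: [[-0.325, 0.946, -0.0], [0.946, 0.325, -0.0], [0.0, -0.0, -1.0]]
contact_force: [-0.4, -1.9, -1.1]
gripper_width: 0.0132
grip_force: 78.7
```

```bash
echo '[[[0,0,0,0,0,0.002,0],[0,0,0,0,0,0.001,0],[0,0,0,0,0,0,0]]]' | python3 drive.py
echo '[[[0,0,0,0,0,0.001,0],[0,0,0,0,0,0.001,0],[0,0,0,0,0,0,0]]]' | python3 drive.py
```

```text
clock: 32.05
tool_pos: [0.5373, 0.0644, 0.0848]
ee_rot: [[-0.325, 0.946, 0.0], [0.946, 0.325, -0.0], [-0.0, -0.0, -1.0]]
contact_force: [-0.7, -2.5, -0.6]
gripper_width: 0.013
grip_force: 78.8
clock: 32.42
tool_pos: [0.5372, 0.0644, 0.0827]
ee_rot: [[-0.325, 0.946, -0.0], [0.946, 0.325, -0.0], [-0.0, -0.0, -1.0]]
contact_force: [-1.3, -3.8, -0.3]
gripper_width: 0.0129
grip_force: 78.8
```

```bash
echo '[[[0,0,0,0,0,0.001,0],[0,0,0,0,0,0,0]]]' | python3 drive.py
echo '[[[0,0,0,0,0,0.001,0],[0,0,0,0,0,0,0]]]' | python3 drive.py
echo '[[[0,0,0,0,0,0.001,0],[0,0,0,0,0,0,0]]]' | python3 drive.py
```

```text
clock: 32.67
tool_pos: [0.5373, 0.0644, 0.0818]
ee_rot: [[-0.325, 0.946, -0.0], [0.946, 0.325, -0.0], [-0.0, -0.0, -1.0]]
contact_force: [-0.8, -2.9, 0.5]
gripper_width: 0.013
grip_force: 78.9
clock: 32.92
tool_pos: [0.5373, 0.0644, 0.0809]
ee_rot: [[-0.325, 0.946, -0.0], [0.946, 0.325, -0.0], [-0.0, -0.0, -1.0]]
contact_force: [-1.4, -3.6, 2.3]
gripper_width: 0.0131
grip_force: 79.0
clock: 33.17
tool_pos: [0.5373, 0.0644, 0.08]
ee_rot: [[-0.325, 0.946, -0.0], [0.946, 0.325, -0.0], [-0.0, -0.0, -1.0]]
contact_force: [-3.5, -3.2, 5.2]
gripper_width: 0.0131
grip_force: 79.2
```

```bash
echo '[[[0,0,0,0,0,0.001,0],[0,0,0,0,0,0.001,0],[0,0,0,0,0,0,0]]]' | python3 drive.py
echo '[[[0,0,0,0,0,-0.0015,0],[0,0,0,0,0,0,0.03],[0,0,0,0,0,0,0.05],[0,0,0,0,0,0,0.05],[0,0,0,0,0,0,0.05]]]' | python3 drive.py
echo '[[[0,0,0,0,0,-0.03,0.05],[0,0,0,0,0,-0.03,0.05],[0,0,0,0,0,-0.03,0.05],[0,0,0,0,0,0,0.05],[0,0,0,0,0,0,0.05]]]' | python3 drive.py
python3 - <<'E'
from h import *
s=bot.sense();im=bot.read_camera("wrist");Q=P("wrist",s);np.savez("wb.npz",Q=Q,p=s["tool_pos"]);cv2.imwrite("pics/wb.png",im[:,:,::-1])
def circ(im,u,v):
    u,v=int(u),int(v);g=cv2.cvtColor(im,cv2.COLOR_RGB2GRAY)[v-25:v+25,u-25:u+25]
    t=cv2.threshold(g,0,255,cv2.THRESH_BINARY_INV+cv2.THRESH_OTSU)[1]
    n,l,st,ce=cv2.connectedComponentsWithStats((g<.5*np.median(g)).astype(np.uint8))
    for i in range(1,n):
        if st[i,4]>15: print("dark blob",ce[i]+[u-25,v-25],st[i,2:])
u,v=proj(Q,[.5363,.0638,.075]);print(s["tool_pos"],"pred head top",u,v,"if 8mm up",proj(Q,[.5363,.0638,.083]));circ(im,u,v)
sc=bot.read_camera("scene");cv2.imwrite("pics/sb.png",sc[:,:,::-1])
Qs=P("scene");print("scene pred",proj(Qs,[.5363,.0638,.075]));circ(sc,*proj(Qs,[.5363,.0638,.075]))
E
```

```text
clock: 33.55
tool_pos: [0.5374, 0.0645, 0.0786]
ee_rot: [[-0.325, 0.946, -0.0], [0.946, 0.325, 0.0], [0.0, -0.0, -1.0]]
contact_force: [-6.2, -3.8, 9.4]
gripper_width: 0.0132
grip_force: 79.7
clock: 34.17
tool_pos: [0.5373, 0.0647, 0.0792]
ee_rot: [[-0.325, 0.946, 0.0], [0.946, 0.325, 0.0], [0.0, 0.0, -1.0]]
contact_force: [-0.3, 0.4, -0.3]
gripper_width: 0.0503
grip_force: 0.0
clock: 34.8
tool_pos: [0.5367, 0.0645, 0.1683]
ee_rot: [[-0.325, 0.946, -0.001], [0.946, 0.325, 0.0], [0.001, -0.001, -1.0]]
contact_force: [-0.2, 0.2, -0.6]
gripper_width: 0.05
grip_force: 0.0
[0.5367 0.0645 0.1683] pred head top 320.3381893546997 255.43071157485318 if 8mm up [320.3523 260.08  ]
dark blob [320.1779 254.9264] [ 15  15 163]
scene pred [362.6142 233.3767]
dark blob [378.7241 215.2759] [ 6 17 29]
dark blob [342.     240.7059] [ 9 11 68]
dark blob [365.6875 255.9375] [13  3 16]
```

The screw's socket centre is at (320.2,254.9), 0.5 px from where a seated head should be, so it is down and centred. I'll check numerically that the drift and bystanders are where they were, then hand in.

Run:
```python
from h import *
g=lambda f:cv2.imread(f,0)
a,b=g("pics/scene0.png"),g("pics/sb.png");a4,b4=[cv2.resize(i,None,fx=4,fy=4,interpolation=2) for i in(a,b)]
for n,(x,y,w,h) in {"drift":(488,196,18,36),"handles":(474,186,46,72),"screws":(145,228,40,60),"pliers":(215,205,64,26),"encl":(372,190,40,40),"meter":(424,315,112,70),"tin":(318,342,56,48),"spool":(222,330,52,56)}.items():
    x,y,w,h=[4*k for k in(x,y,w,h)];r=cv2.matchTemplate(b4[y-24:y+h+24,x-24:x+w+24],a4[y:y+h,x:x+w],cv2.TM_CCOEFF_NORMED);m=cv2.minMaxLoc(r);print(n,round(m[1],3),(m[3][0]/4-6,m[3][1]/4-6))
```

```text
drift 0.987 (0.25, -0.25)
handles 0.993 (0.0, 0.0)
screws 0.862 (0.5, 0.0)
pliers 0.777 (-0.25, 0.0)
encl 0.756 (0.25, 0.0)
meter 0.992 (0.0, 0.0)
tin 0.999 (0.0, 0.0)
spool 0.997 (0.0, 0.0)
```

```bash
python3 -c "
from rig import bot
print(bot.close_job())"
```

```text
the job is handed in; nothing more can be done
None
```

The job is handed in at about 35 s: the drift lined up the holes and is back in its block, the cap screw sits flat in the foot, and camera checks show nothing else on the bench shifted noticeably; no verdict was returned.

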